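Open the bamboo drawer and dip the paddle in its round pot

TASK

Pull the drawer under the bamboo shelf out to its stop while the wooden paddle is still lying on its rest. Then take the paddle, dip the end of its blade well down inside the round pot that stands in the drawer (never into the square tub), and lay it back level along its two-saddle rest. Leave the drawer fully out with pot and tub upright in it, and leave the canister, cone and block standing where they are.

Things in the scene. Friction and masses are not known exactly. Their poses are not given: they have to be found in the camera images.
- unit: fixed bamboo unit: cabinet 250 wide (y), 210 deep, 115 high with one drawer under a slatted shelf. Origin on the counter below the cabinet's middle; -x is the way the drawer comes out (towards the robot), z up. Cabinet face at x = -100 mm, closed drawer's front at x = -122; shelf legs (diameter 22) at x = -95 and 120, y = +-165
- shelf_lip (a point): middle of the shelf's front edge, at the top of its lip, unit x = -150, z = 175; axes as the unit. Shelf 380 wide (y), 300 deep, underside z = 140 (120 at its ends): an upright gripper over the tab hits it, so lean the wrist back along the unit's -x. On it, unit frame: 64 mm ball, x 50, y -90, top z 225; grey perch bracket at the +y end, x 5 to 55, top z 180, dowel out to y = 260
- drawer (a joint): how far the drawer is out, m: 0 shut, 0.140 at its stop; it slides with about 2.5 N of friction, never springs back, and starts 0 to 20 mm out
- drawer_pull (a point): grip point on the drawer's pull tab; axes as the unit, z = 50 mm. The tab is an upright board in the middle of the drawer front: 14 thick (y), 36 high (z 28 to 64); its outer end lies 14 mm beyond this point (-x), the drawer front's face 38 mm behind it. Drawer front 236 wide, top z = 64, 12 thick; tray behind it 196 wide and 166 long inside, rim z = 52, floor z = 20
- pot: loose round steel pot in the drawer, outer diameter 84, inner 78, 40 high, floor 4 thick, 200 g; origin at the centre of its underside, z up. Stands in the left or the right half of the drawer, under the shelf until the drawer is out
- tub: loose square steel tub in the other half of the drawer, 78 x 78 x 40 high, walls 3, 200 g; origin at the centre of its underside. Not to be dipped into
- rest: fixed dark wooden paddle rest on the counter: two saddles 12 thick (x) at x = -70 and x = +30 of its frame, tops at z = 25 with side lips to z = 37 whose inner faces are 36 apart (outer 56), joined by a rail 14 wide, 6 high. Origin on the counter, x along the paddle's place. Stands to the left or the right of the drawer
- rest_seat (a point): where the paddle's origin belongs when it lies in the rest: 33 mm above the rest's origin; same axes as the rest
- paddle: loose wooden paddle 180 long, 60 g. Origin on its long axis, midway along its length; x points to the blade's end, z up as it lies. Handle 20 wide (y) x 16 thick (z) from x = -90 to 40, then a blade 34 wide x 8 thick to x = 90. At the start it lies level in the rest, blade pointing roughly away from the robot
- paddle_tip (a point): middle of the end edge of the paddle's blade, at x = 90 of the paddle; same axes as the paddle
- canister: loose aluminium canister with screw lid, diameter 85, 112 high; stands on the other side from the rest; origin at the centre of its underside. Leave alone
- cone: loose orange acrylic cone, base diameter 64, 90 high; stands at the left or the right end of the shelf unit; origin at the centre of its underside. Leave alone
- block: loose walnut toggle block 45 x 100 x 37 high, lying at the other end of the shelf unit; origin at the centre of its underside. Leave alone
Mind the look-alikes: they are no part of the job. Of the things shaped like the paddle, the wooden one is meant. What is shaped like the rest but turquoise is not meant.

How it is judged:
By the outcome, as a careful person would: the job done as asked, in the order asked, and still so for the second after the job is handed in, with the robot touching nothing.
It also fails if it takes over 64 s, if anything falls off the work surface, if the arm or the gripper's body presses on something with over 40 N, if the wrist force passes 120 N, or if a joint passes its speed limit or range.

ROBOT

A 7-joint arm with a two-finger parallel gripper is mounted at the origin on the work surface. World frame = base frame: x ahead of the robot, y to its left, z up, the work surface at z = 0. Lengths are in m, angles in rad, forces in N, time in s.
With the tool pointing down it reaches from about 0.4 to 0.9 m from the base axis. Payload 5.6 kg.
Tool frame: the origin (TCP) lies midway between the tips of the shut fingers; the grasp point (between the pads) lies 19 mm behind it; y points along the fingers, z is the direction in which the jaws open and shut, and the axes are right-handed (so a half turn about y gives the same grasp; the last joint's range is limited). The gripper opens to 92 mm and grips with 3 to 60 N. Pads are 20 mm wide; open, the fingers measure 128 mm over their backs; the gripper's body (75 mm by 189 mm) begins 69 mm behind the grasp point.
Start: joints at [1.235, 0.468, -0.012, 1.603, 0.006, 1.071, -0.056], TCP at [0.188, -0.622, 0.187] pointing down, gripper open.
Joint ranges: [-2.53, 2.53], [-0.31, 2.02], [-1.57, 1.55], [0.28, 2.44], [-1.29, 4.43], [0.15, 1.84], [-2.92, 2.92]. Speed limits (rad/s): [2.57, 2.57, 3.14, 3.14, 3.14, 3.14, 3.14].

INTERFACE

Orientations are given as a 3x3 rotation matrix whose columns are the frame's x, y, z axes.
In Python, from station import env, effector, solver, viewer, workorder, search_frame, tip_of gives the robot as it stands. Calls block until the motion is done:
- env.reach(position, orientation): joint-space move of the TCP to a pose.
- env.movel(position, frame=None, rate=0.15): straight line of the TCP; frame=None keeps the orientation; rate is the mean speed in m/s.
- env.goto_joints(angles): joint-space move.
- effector.release() and effector.grasp(squeeze=None): open the fingers fully, or close them until they stop; squeeze is the grip in N (None keeps the last).
- env.pause(seconds).
- solver.inverse_kinematics(position, orientation): joint angles nearest the present ones, or None.
- env.sense(): the state.
- viewer.read_camera(name): name is "scene" or "side" or "wrist"; returns (picture, depth): 400x640x3 uint8, red, green, blue; 400x640 float32, m along the optical axis (not along the pixel's ray), 0 where there is no reading.
- viewer.camera_info(name): a dict with "intrinsics" (3x3 intrinsics, pixels), "eye" and "rotation" of the camera in the world; the wrist camera has in their place "T_tool_cam" (4x4, takes a point from camera to tool coordinates, whose origin is the TCP and whose axes are the tool frame's). Camera axes: x right, y up, looking along -z (the intrinsics and any distortion apply to the point x, -y, -z); pixel columns grow to the right and rows downward; lengths in m; the calibration is good to about 2 mm. A picture is of the moment at which its call begins: read the wrist's pose just before it. camera_info takes no time and is no camera call.
A pose or a line that the arm cannot do raises env.PlanningError and nothing moves.
- workorder.finish_job(): hands the job in, once; it reports no verdict.
Trained networks look in the newest picture that a camera, given by its name, has taken for a name from the list of things; names that differ only in an ending like _2 or _b are one class to them, and where a whole thing is asked for, a point or a joint stands for the part that bears it (a point fixed in the world has none). Each returns a list of dicts, best first, with "score" (0 to 1); they miss things now and then, are a little off and sometimes report something else, mostly with a low value. They report only what shows in the picture. A call takes as long as a camera call. They do not tell look-alikes from the thing itself.
- search_frame(camera, name): "at" ([x, y, z] in m, in world coordinates, good to about 4 mm: the middle of the surface that is visible of it).
- tip_of(camera, name): "at" ([x, y, z] in m, in world coordinates, good to about 4 mm: a listed point, or the origin of a listed thing).
The state is a dict: "t": time; "joint_positions": joint angles; "joint_velocities": joint speeds; "tau": joint torques, N m; "ee_pos": TCP position; "tcp_rot": TCP orientation; "wrist_force": force on the tool from outside, world axes, zero at the start; "moment": the same for the moment, N m; "gripper_width": finger opening in m.
Only numpy, scipy, OpenCV 4.12 (cv2) and the standard library are available. Lean on these libraries where they do the work, as an engineer would, in place of code of your own. Each camera call takes 0.05 s, during which the arm holds its last target. There are 200 camera calls.

## Working session

There is one attempt and no reset: what is moved stays moved. The work goes in short steps, each a Python script; the robot and the scene stay as the last script left them, time stands still between calls to the robot, and variables do not carry over. Pictures are saved under pics/ and viewed, about 8 in all and at most 12, crops included, and the job is handed in when it is done.

```bash
mkdir -p pics; ls; cat > h.py <<'E'
import numpy as np, cv2
from station import env, effector, solver, viewer, workorder, search_frame, tip_of
def pix2w(cam,u,v,d):
    i=viewer.camera_info(cam);K=np.array(i["intrinsics"])
    p=np.array([(u-K[0,2])/K[0,0]*d,-(v-K[1,2])/K[1,1]*d,-d])
    return np.array(i["rotation"])@p+np.array(i["eye"])
def w2pix(cam,P):
    i=viewer.camera_info(cam);K=np.array(i["intrinsics"])
    p=np.array(i["rotation"]).T@(np.array(P)-np.array(i["eye"]))
    return K[0,0]*p[0]/-p[2]+K[0,2],K[1,1]*p[1]/p[2]+K[1,2]
E
python3 - <<'E'
from h import *
for c in ("scene","side"):
    p,d=viewer.read_camera(c); cv2.imwrite(f"pics/{c}0.png",p[:,:,::-1]); np.savez(f"{c}0.npz",p=p,d=d)
    i=viewer.camera_info(c);print(c,{k:np.round(v,3).tolist() if not isinstance(v,str) else v for k,v in i.items()})
    for n in ["shelf_lip","drawer_pull","pot","tub","rest","rest_seat","paddle","paddle_tip","canister","cone","block","unit"]:
        print(n,[(np.round(r["at"],3).tolist(),round(r["score"],2)) for r in tip_of(c,n)[:3]])
print(env.sense())
E
```

```text
pics
scene {'intrinsics': [[382.894, 0.0, 323.223], [0.0, 382.894, 200.981], [0.0, 0.0, 1.0]], 'eye': [0.995, 0.682, 0.838], 'rotation': [[-0.827, -0.366, 0.426], [0.562, -0.565, 0.604], [0.02, 0.739, 0.673]]}
shelf_lip [([0.587, 0.038, 0.173], 0.68)]
drawer_pull [([0.576, 0.043, 0.051], 0.4)]
pot [([0.498, 0.326, 0.036], 0.2)]
tub []
rest [([0.382, 0.143, 0.006], 0.86), ([0.498, 0.325, 0.003], 0.62)]
rest_seat [([0.499, 0.324, 0.03], 0.9), ([0.384, 0.144, 0.031], 0.6)]
paddle [([0.5, 0.325, 0.034], 0.81), ([0.278, 0.335, 0.007], 0.75), ([0.439, 0.5, 0.01], 0.64)]
paddle_tip [([0.241, 0.409, 0.012], 0.97), ([0.594, 0.303, 0.03], 0.96), ([0.522, 0.494, 0.011], 0.76)]
canister [([0.466, -0.34, -0.0], 0.74)]
cone [([0.688, -0.37, -0.001], 0.57), ([0.738, 0.045, 0.002], 0.19)]
block [([0.705, 0.349, 0.002], 0.65)]
unit [([0.738, 0.043, -0.0], 0.91), ([0.587, 0.043, 0.175], 0.53)]
side {'intrinsics': [[436.495, 0.0, 314.229], [0.0, 436.495, 200.67], [0.0, 0.0, 1.0]], 'eye': [0.402, 0.593, 1.172], 'rotation': [[-0.974, 0.204, -0.101], [-0.227, -0.868, 0.442], [0.002, 0.453, 0.891]]}
shelf_
[... 787 characters left out ...]
_velocities': array([-5.32322270e-04, -6.00347989e-05,  1.01784857e-03,  1.08608902e-03,
       -1.85032801e-03, -8.73371870e-04, -9.02602012e-04]), 'tau': array([ 8.69058422e-04, -5.20408881e+01, -1.21335522e-02, -2.44044453e+01,
       -5.67091524e-02,  1.14184449e-02,  5.01772797e-05]), 'ee_pos': array([ 0.18757277, -0.62234201,  0.18718703]), 'tcp_rot': array([[-9.57453458e-01, -4.46335857e-05,  2.88587722e-01],
       [-2.88587721e-01, -2.55300971e-05, -9.57453459e-01],
       [ 5.01022536e-05, -9.99999999e-01,  1.15631749e-05]]), 'wrist_force': array([-0.18553136, -0.20724999,  0.91009814]), 'moment': array([-0.00740373,  0.04082036, -0.02732377]), 'gripper_width': 0.09171571639519314}
```

View pics/scene0.png

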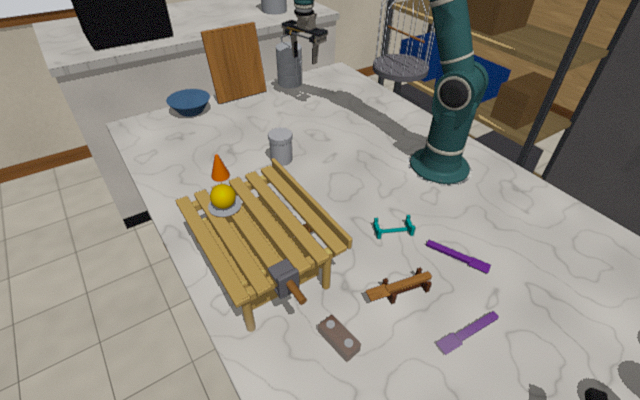

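View pics/side0.png

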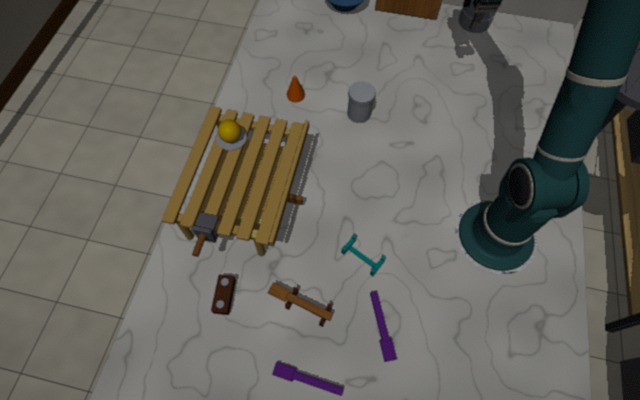

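The scene picture shows the wooden paddle at (400,288) on the dark rest. Things that could be taken for it or for the rest are:
- **Paddles:** purple ones at (458,256) and (467,332).
- **Rest:** a turquoise one at (394,228).

By the description I want the wooden paddle and dark rest at world (0.50, 0.325). Next I refine the poses from depth and check a crop.

```bash
cat >> h.py <<'E'
def cloud(cam,d):
    v,u=np.mgrid[0:400,0:640]; i=viewer.camera_info(cam);K=np.array(i["intrinsics"])
    P=np.stack([(u-K[0,2])/K[0,0]*d,-(v-K[1,2])/K[1,1]*d,-d],-1)
    return P@np.array(i["rotation"]).T+np.array(i["eye"])
def rect(Q):
    (c,s,a)=cv2.minAreaRect((Q[:,:2]*1000).astype(np.float32)); return np.round(c,1),np.round(s,1),round(a,1)
E
python3 - <<'E'
from h import *
tiles=[]
for c in ("scene","side"):
    z=np.load(c+"0.npz");p,d=z["p"],z["d"];W=cloud(c,d)
    ok=d>0
    near=lambda x,y,r:(np.hypot(W[...,0]-x,W[...,1]-y)<r)&ok
    m=near(.5,.325,.13)&(W[...,2]>.022)&(W[...,2]<.06)
    m=cv2.morphologyEx(m.astype(np.uint8),cv2.MORPH_OPEN,np.ones((2,2)))>0
    Q=W[m]; print(c,"paddle",rect(Q),len(Q))
    t=W[near(.5,.325,.13)&(W[...,2]>.033)];dirv=np.linalg.svd(t-t.mean(0),full_matrices=False)[2][0];print(" pca yaw",np.degrees(np.arctan(dirv[1]/dirv[0])),np.percentile(t[:,2],[5,50,95]))
    m=(abs(W[...,0]-.738)<.2)&(abs(W[...,1]-.044)<.2)&(W[...,2]>.145)&(W[...,2]<.182)&ok
    m=cv2.morphologyEx(m.astype(np.uint8),cv2.MORPH_OPEN,np.ones((3,3)))>0
    print(" shelf",rect(W[m]),m.sum())
    # front edge line: min x per y-bin
    Q=W[m&(W[...,2]>.165)];ys=np.arange(-.13,.2,.015);e=[(y,np.percentile(Q[abs(Q[:,1]-y)<.008][:,0],3)) for y in ys if (abs(Q[:,1]-y)<.008).sum()>5]
    e=np.array(e);k=np.polyfit(e[:,0],e[:,1],1);print(" edge yaw",np.degrees(-np.arctan(k[0])),"x@.044",np.polyval(k,.044))
    for x,y,zz in [(.5,.325,.03),(.58,.044,.05)]:
        u,v=map(int,w2pix(c,[x,y,zz])); u=min(max(u,45),595);v=min(max(v,35),365)
        tiles.append(cv2.resize(p[v-34:v+34,u-45:u+45],(396,299),interpolation=cv2.INTER_CUBIC))
cv2.imwrite("pics/crop1.png",np.vstack([np.hstack(tiles[:2]),np.hstack(tiles[2:])])[:,:,::-1])
print([ (np.round(r["at"],3),r["score"]) for c in("scene","side") for r in search_frame(c,"drawer_pull")])
# IK feasibility
def Rl(yaw,a,s=1):
    f=np.array([np.cos(yaw),np.sin(yaw),0]);l=np.array([-f[1],f[0],0]);y=np.sin(a)*f-np.cos(a)*np.array([0,0,1]);z=s*l
    return np.c_[np.cross(y,z),y,z]
for a in (25,35,45,55):
  for s in (1,-1):
    R=Rl(0,np.radians(a),s)
    print(a,s,[None if (q:=solver.inverse_kinematics(np.array([x,.044,.05])+.019*R[:,1],R)) is None else np.round(q,2).tolist() for x in (.58,.5,.438,.38)])
E
```

```text
scene paddle (array([716.5, 449. ]), array([713.3, 140.5]), 28.8) 851
 pca yaw -12.666221468369262 [0.03516523 0.04047262 0.04450496]
 shelf (array([738.4,  46. ]), array([395.1, 299.5]), 89.9) 10903
 edge yaw 0.10932140899903932 x@.044 0.5910270956922778
side paddle (array([439.1, 408. ]), array([147.5, 346.7]), 34.3) 808
 pca yaw -12.767414819384703 [0.03444989 0.03953842 0.04405394]
 shelf (array([738.5,  46.9]), array([392.3, 301.4]), 89.9) 10175
 edge yaw -0.09117539747649528 x@.044 0.5885454640681403
[(array([0.596, 0.05 , 0.047]), 0.47)]
25 1 [[0.03, 0.46, -0.24, 2.21, 1.31, 0.18, 0.14], [0.56, 0.54, -0.89, 2.36, 1.68, 0.47, -0.16], None, None]
25 -1 [None, [-0.02, 0.37, -0.22, 2.39, 1.8, 0.17, 2.74], None, None]
35 1 [[0.3, 0.54, -0.58, 2.31, 2.22, 0.44, -0.7], None, None, None]
35 -1 [[0.19, 0.51, -0.44, 2.32, 2.3, 0.39, 2.32], None, None, None]
45 1 [None, None, None, None]
45 -1 [None, None, None, None]
55 1 [None, None, None, None]
55 -1 [None, None, None, None]
```

View pics/crop1.png

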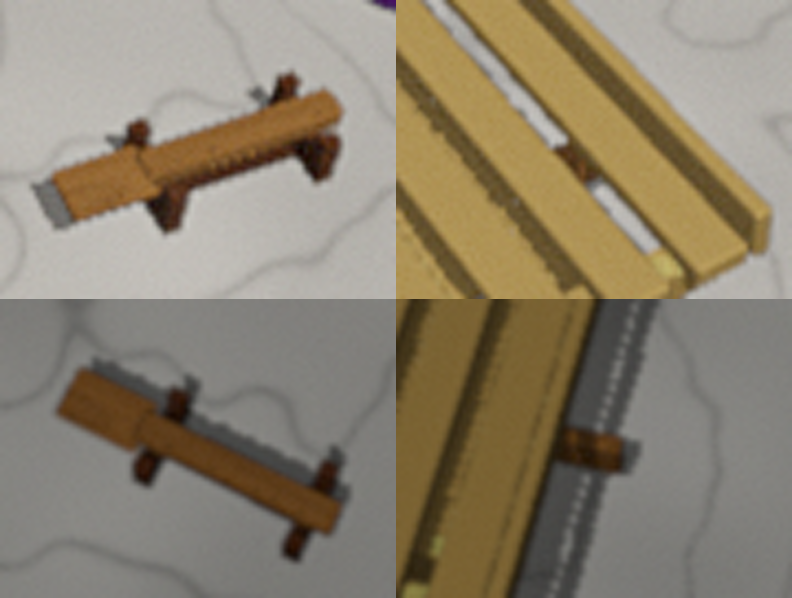

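The crop confirms the choice: the wooden paddle lies on the dark rest with its blade away from the robot, and the tab sticks out from under the lip. I'll go to a hover pose in front of the drawer and look with the wrist camera.

```bash
cat >> h.py <<'E'
def Rl(yaw,a,s=1):
    "tool tilted by a deg from vertical, fingertips towards heading yaw (rad); jaws across"
    a=np.radians(a);f=np.array([np.cos(yaw),np.sin(yaw),0]);l=np.array([-f[1],f[0],0]);y=np.sin(a)*f-np.cos(a)*np.array([0,0,1]);z=s*l
    return np.c_[np.cross(y,z),y,z]
def tcp(g,R,back=0): return np.array(g)+(.019-back)*R[:,1]
def st():
    s=env.sense();print("t",round(s["t"],2),"tcp",np.round(s["ee_pos"],4),"F",np.round(s["wrist_force"],1),"w",round(s["gripper_width"],4),"q",np.round(s["joint_positions"],2));return s
E
python3 - <<'E'
from h import *
s=env.sense();env.movel(s["ee_pos"]+[0,0,.10],rate=.25)
for sg in (1,-1):
    R=Rl(0,20,sg);q=solver.inverse_kinematics(np.array([.47,.044,.22]),R);print(sg,q)
R=Rl(0,20,1);env.reach(np.array([.47,.044,.22]),R);s=st()
p,d=viewer.read_camera("wrist");cv2.imwrite("pics/w1.png",p[:,:,::-1])
for n in("drawer_pull","shelf_lip","unit"):print(n,[(np.round(r["at"],3),r["score"]) for r in tip_of("wrist",n)])
print(np.round(viewer.camera_info("wrist")["T_tool_cam"],3).tolist())
for a in (20,25,30,35):
    R=Rl(0,a,1);print(a,[solver.inverse_kinematics(tcp([x,.044,.05],R,b),R) is not None for x,b in((.574,.09),(.574,.05),(.574,0))])
for x,a in((.5,10),(.438,0),(.43,-5),(.438,5)):
    R=Rl(0,a,1);print(x,a,solver.inverse_kinematics(tcp([x,.044,.05],R),R))
E
```

```text
1 [ 0.74840077 -0.04414467 -0.9132271   2.20790094  0.03995327  0.61679924
  1.37178711]
-1 [ 0.92847324 -0.04572519 -1.07805704  2.20264556  0.02240648  0.61564892
 -1.74300432]
t 4.5 tcp [0.4704 0.0434 0.2201] F [-0.4 -0.  -0.5] w 0.0919 q [ 0.75 -0.04 -0.91  2.21  0.04  0.62  1.37]
drawer_pull [(array([0.577, 0.043, 0.044]), 0.8)]
shelf_lip [(array([0.704, 0.349, 0.003]), 0.62), (array([0.59 , 0.039, 0.179]), 0.58)]
unit [(array([0.739, 0.042, 0.   ]), 0.93)]
[[-0.001, -0.962, -0.274, -0.076], [-0.0, 0.274, -0.962, -0.199], [1.0, -0.001, -0.0, 0.0], [0.0, 0.0, 0.0, 1.0]]
20 [True, True, True]
25 [True, True, True]
30 [True, True, True]
35 [True, True, True]
0.5 10 [ 0.56683204  0.58366589 -0.8952995   2.16459997  0.93376209  0.61017728
  0.58093814]
0.438 0 [ 0.67095074  0.64893332 -1.04086169  2.16491999  0.8172944   0.7966212
  0.66454361]
0.43 -5 [ 0.67885644  0.70510255 -1.06728161  2.11663178  0.7715007   0.90122408
  0.70590893]
0.438 5 [ 0.62715223  0.55915141 -0.96633186  2.23270712  0.84311528  0.65516043
  0.62572656]
```

View pics/w1.png

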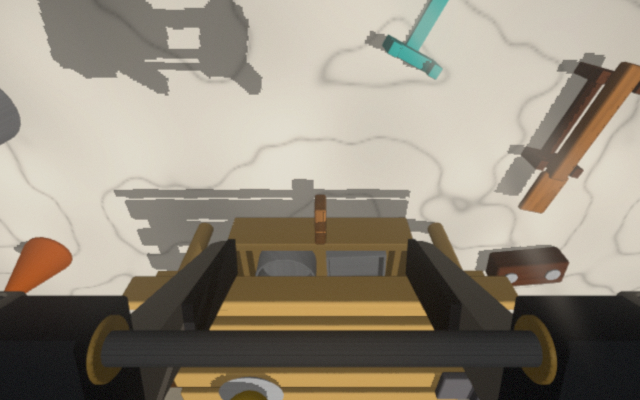

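The wrist view shows the tab at (320,218), the round pot at (285,265) in the right half (−y) and the square tub at (357,264) in the left half. The rest is at the right of the picture, which is +y. Next I grip the tab and pull.

```bash
python3 - <<'E'
from h import *
Y=.0435;G=.574
R=Rl(0,30,1)
env.movel(tcp([G,Y,.05],R,.085),frame=R,rate=.2)
p,d=viewer.read_camera("wrist");print([(np.round(r["at"],3),r["score"]) for r in tip_of("wrist","drawer_pull")])
env.movel(tcp([G,Y,.05],R),rate=.1);st()
effector.grasp(20);st()
R=Rl(0,10,1);env.movel(tcp([G-.075,Y,.05],R),frame=R,rate=.08);st()
R=Rl(0,2,1);env.movel(tcp([G-.132,Y,.05],R),frame=R,rate=.08);st()
for k in range(7):
    env.movel(tcp([G-.134-.003*k,Y,.05],R),rate=.04);s=st()
    if abs(s["wrist_force"][0])>14: break
p,d=viewer.read_camera("scene");np.savez("scene1.npz",p=p,d=d);
for n in("drawer_pull","pot","tub"):print(n,[(np.round(r["at"],3),r["score"]) for r in tip_of("scene",n)])
E
```

```text
[(array([0.578, 0.042, 0.046]), 0.72)]
t 7.68 tcp [0.5835 0.0435 0.0339] F [0.6 0.3 0.4] w 0.0919 q [ 0.22  0.49 -0.47  2.28  1.95  0.31 -0.46]
t 8.85 tcp [0.5835 0.0417 0.0335] F [-1.  -3.8  1.4] w 0.0136 q [ 0.22  0.49 -0.46  2.28  1.95  0.31 -0.46]
t 11.0 tcp [0.5031 0.0419 0.0313] F [ 2.5 -7.  -3.8] w 0.0132 q [ 0.38  0.49 -0.65  2.18  0.72  0.5   0.75]
t 11.89 tcp [0.4436 0.042  0.0313] F [-0.1 -7.8  2.2] w 0.0136 q [ 0.45  0.49 -0.74  2.19  0.59  0.62  0.86]
t 12.14 tcp [0.4418 0.042  0.0313] F [ 1.2 -6.9  2.1] w 0.0136 q [ 0.45  0.49 -0.74  2.2   0.59  0.62  0.86]
t 12.39 tcp [0.4386 0.0419 0.0313] F [ 1.3 -6.7  2.1] w 0.0131 q [ 0.45  0.48 -0.74  2.2   0.59  0.62  0.86]
t 12.64 tcp [0.4356 0.0419 0.0313] F [ 0.  -7.4  2.5] w 0.0133 q [ 0.46  0.48 -0.74  2.21  0.59  0.61  0.85]
t 12.89 tcp [0.4325 0.042  0.0313] F [ 1.1 -6.4  1.5] w 0.0131 q [ 0.46  0.47 -0.74  2.22  0.59  0.61  0.85]
t 13.14 tcp [0.4295 0.042  0.0313] F [ 0.8 -6.9  2.5] w 0.0132 q [ 0.46  0.47 -0.75  2.22  0.59  0.61  0.85]
t 13.39 tcp [0.4287 0.042  0.0314] F [ 6.7 -7.5 -7.5] w 0.0133 q [ 0.46  0.47 -0.75  2.23  0.59  0.6   0.85]
t 13.64 tcp [0.4283 0.0421 0.0317] F [ 14.3  -8.8 -15.2] w 0.0134 q [ 0.46  0.46 -0.75  2.23  0.59  0.6   0.85]
drawer_pull [(array([0.435, 0.043, 0.049]), 0.97)]
pot []
tub [(array([0.542, 0.091, 0.026]), 0.66)]
```

The force rise at TCP x = 0.4285 shows the drawer has hit its stop. I release the tab, rise and look with the wrist camera.

```bash
python3 - <<'E'
from h import *
R=Rl(0,2,1);p0=env.sense()["ee_pos"]
env.movel(p0+[-.001,0,0],rate=.04) if False else None
effector.release();p0=env.sense()["ee_pos"]
env.movel(p0+[-.002,0,.20],rate=.25)
R=Rl(0.25,5,1);env.reach(np.array([.45,.12,.26]),R)
s=st();p,d=viewer.read_camera("wrist");cv2.imwrite("pics/w2.png",p[:,:,::-1]);np.savez("w2.npz",p=p,d=d,ee=s["ee_pos"],R=s["tcp_rot"])
for n in("drawer_pull","pot","tub","paddle","paddle_tip","rest_seat","rest"):print(n,[(np.round(r["at"],3).tolist(),round(r["score"],2)) for r in tip_of("wrist",n)])
p,d=viewer.read_camera("side");np.savez("side1.npz",p=p,d=d)
for n in("drawer_pull","pot","tub"):print(n,[(np.round(r["at"],3).tolist(),round(r["score"],2)) for r in tip_of("side",n)])
T=np.array(viewer.camera_info("wrist")["T_tool_cam"]);print(viewer.camera_info("wrist")["intrinsics"])
E
```

```text
t 16.44 tcp [0.4492 0.121  0.2589] F [-0.7 -0.8 -0.3] w 0.092 q [ 0.71  0.14 -1.11  1.96  0.16  1.04  1.36]
drawer_pull [([0.439, 0.039, 0.047], 0.97)]
pot [([0.549, -0.007, 0.02], 0.85)]
tub [([0.541, 0.09, 0.018], 0.65), ([0.499, 0.319, -0.0], 0.45)]
paddle [([0.438, 0.506, 0.013], 0.69), ([0.281, 0.328, 0.011], 0.68), ([0.5, 0.329, 0.032], 0.61)]
paddle_tip [([0.244, 0.409, 0.009], 0.82), ([0.529, 0.494, 0.007], 0.67)]
rest_seat [([0.381, 0.143, 0.034], 0.76), ([0.497, 0.325, 0.032], 0.55)]
rest [([0.5, 0.323, 0.0], 0.98), ([0.38, 0.146, 0.0], 0.83)]
drawer_pull [([0.441, 0.044, 0.049], 0.6)]
pot [([0.551, -0.009, 0.021], 0.82), ([0.496, 0.321, -0.0], 0.26)]
tub [([0.539, 0.09, 0.019], 0.7), ([0.738, 0.044, 0.001], 0.65)]
[[341.38779916   0.         321.18173417]
 [  0.         341.38779916 205.21128487]
 [  0.           0.           1.        ]]
```

View pics/w2.png

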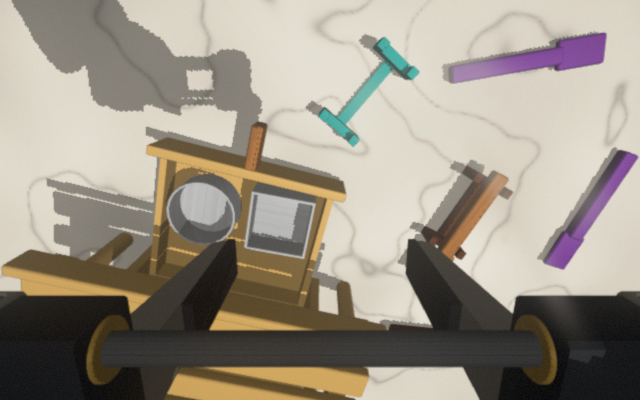

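The drawer is fully out, with the tab at x = 0.439. The pot is at (203,208), world (0.550, −0.008), and the tub at (280,222) is in the left half. Next I grasp the wooden paddle and lift it.

```bash
cat >> h.py <<'E'
YAW=np.radians(-12.7);SEAT=np.array([.4995,.3265,.033]);XG=-.015;AL=30
def pose(origin,yaw,pitch,xg=XG):
    "tool pose that puts paddle origin there, pitched nose-down by pitch deg"
    t=np.radians(pitch);d=np.array([np.cos(yaw)*np.cos(t),np.sin(yaw)*np.cos(t),-np.sin(t)])
    R=Rl(yaw,AL-pitch,1);return tcp(np.array(origin)+xg*d,R),R,d
E
python3 - <<'E'
from h import *
P,R,d=pose(SEAT+[0,0,.002],YAW,0)
env.movel(P-.10*R[:,1],frame=R,rate=.2);env.movel(P,rate=.12);st()
effector.grasp(25);st()
print([(np.round(r["at"],3).tolist(),round(r["score"],2)) for c in("side",) if viewer.read_camera(c) is not None for r in tip_of(c,"paddle_tip")])
s=env.sense();np.savez("grasp.npz",p=s["ee_pos"],R=s["tcp_rot"])
env.movel(s["ee_pos"]+[0,0,.16],rate=.2);st()
for c in("side","scene"):
    p,_=viewer.read_camera(c);cv2.imwrite(f"pics/{c}2.png",p[:,:,::-1])
    for n in("paddle_tip","paddle"):print(c,n,[(np.round(r["at"],3).tolist(),round(r["score"],2)) for r in tip_of(c,n)])
pot=np.array([.550,-.008,0])
for th in(40,50,55,60):
  for z in(.034,.12):
    t=np.radians(th);dd=np.array([np.cos(t),0,-np.sin(t)]);P,R,d=pose(pot+[.008,0,z]-.09*dd,0,th);q=solver.inverse_kinematics(P,R);print(th,z,None if q is None else np.round(q,2),np.round(P,3))
E
```

```text
t 20.02 tcp [0.494  0.3282 0.0191] F [ 0.3  0.4 -0.2] w 0.092 q [-0.42  0.65 -0.62  2.09  1.4   0.84 -0.72]
t 21.17 tcp [0.4941 0.3277 0.0185] F [-0.5  0.8 -0.2] w 0.0179 q [-0.42  0.65 -0.62  2.09  1.4   0.84 -0.72]
[([0.524, 0.496, 0.005], 0.84), ([0.588, 0.309, 0.032], 0.82), ([0.245, 0.417, 0.007], 0.73), ([0.544, 0.091, 0.023], 0.54)]
t 22.22 tcp [0.4937 0.327  0.1775] F [ 0.3  0.6 -0.8] w 0.0177 q [-0.27  0.39 -0.78  2.01  1.01  0.94 -0.31]
side paddle_tip [([0.243, 0.418, 0.007], 0.97), ([0.525, 0.499, 0.003], 0.68), ([0.499, 0.328, 0.192], 0.2)]
side paddle [([0.279, 0.332, 0.007], 0.95), ([0.443, 0.501, 0.009], 0.87), ([0.503, 0.326, 0.192], 0.68)]
scene paddle_tip [([0.522, 0.494, 0.01], 0.89), ([0.242, 0.411, 0.01], 0.7), ([0.587, 0.304, 0.175], 0.69)]
scene paddle [([0.5, 0.324, 0.191], 0.94), ([0.436, 0.503, 0.007], 0.8), ([0.282, 0.336, 0.009], 0.73)]
40 0.034 [ 0.55  0.56 -0.76  1.93  0.41  1.01  1.15] [ 0.474 -0.008  0.083]
40 0.12 [ 0.62  0.45 -0.84  1.86  0.32  1.17  1.22] [ 0.474 -0.008  0.169]
50 0.034 [ 0.5   0.67 -0.75  1.76  0.38  1.25  1.17] [ 0.484 -0.008  0.097]
50 0.12 [ 0.55  0.57 -0.81  1.7   0.32  1.4   1.21] [ 0.484 -0.008  0.183]
55 0.034 [ 0.47  0.72 -0.74  1.68  0.37  1.37  1.17] [ 0.49  -0.008  0.103]
55 0.12 [ 0.51  0.63 -0.8   1.62  0.32  1.51  1.2 ] [ 0.49  -0.008  0.189]
60 0.034 [ 0.44  0.78 -0.73  1.59  0.36  1.48  1.18] [ 0.496 -0.008  0.108]
60 0.12 [ 0.47  0.69 -0.78  1.53  0.31  1.62  1.2 ] [ 0.496 -0.008  0.194]
```

View pics/side2.png

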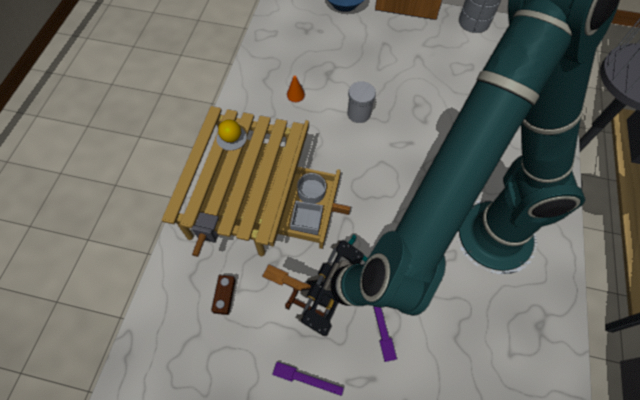

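The paddle is lifted level, with the blade at (285,278) in the side view. I pitch it clear of the shelf first, then go over the pot and check before dipping.

```bash
python3 - <<'E'
from h import *
pot=np.array([.550,-.008,0]);th=50;t=np.radians(th);dd=np.array([np.cos(t),0,-np.sin(t)])
P,R,d=pose(np.array([.540,.30,.14])-.09*dd,0,th);env.movel(P,frame=R,rate=.2)
P,R,d=pose(pot+[.008,0,.11]-.09*dd,0,th);env.movel(P,rate=.25);st()
for c in("side","scene"):
    p,_=viewer.read_camera(c);cv2.imwrite(f"pics/{c}3.png",p[:,:,::-1])
    for n in("paddle_tip","pot"):print(c,n,[(np.round(r["at"],3).tolist(),round(r["score"],2)) for r in tip_of(c,n)])
P,R,d=pose(pot+[.008,0,.075]-.09*dd,0,th);env.movel(P,rate=.1);s=st()
P,R,d=pose(pot+[.008,0,.034]-.09*dd,0,th);env.movel(P,rate=.06);s=st()
tiles=[]
for c,(u,v) in(("side",(312,190)),("scene",(345,215))):
    p,_=viewer.read_camera(c)
    for n in("paddle_tip","pot","tub"):print(c,n,[(np.round(r["at"],3).tolist(),round(r["score"],2)) for r in tip_of(c,n)])
    u,v=map(int,w2pix(c,[.55,0,.06]));tiles.append(cv2.resize(p[v-60:v+60,u-60:u+60],(400,400),interpolation=cv2.INTER_CUBIC))
cv2.imwrite("pics/dip.png",np.hstack(tiles)[:,:,::-1])
E
```

```text
t 25.33 tcp [ 0.4839 -0.0063  0.1729] F [-1.   0.4 -0. ] w 0.0179 q [ 0.64  0.66 -0.98  1.7   0.43  1.42  1.11]
side paddle_tip [([0.552, -0.005, 0.104], 0.88), ([0.245, 0.415, 0.006], 0.82), ([0.521, 0.498, 0.007], 0.62)]
side pot [([0.55, -0.004, 0.022], 0.8)]
scene paddle_tip [([0.524, 0.493, 0.007], 0.96), ([0.554, -0.01, 0.102], 0.81), ([0.738, 0.044, 0.001], 0.71), ([0.24, 0.413, 0.012], 0.58)]
scene pot [([0.548, -0.006, 0.021], 0.5)]
t 26.13 tcp [ 0.4837 -0.0079  0.1371] F [ 0.2  0.9 -0.3] w 0.0176 q [ 0.63  0.7  -0.96  1.73  0.46  1.37  1.09]
t 26.97 tcp [ 0.4842 -0.0078  0.0967] F [ 0.1  0.3 -0.6] w 0.0178 q [ 0.61  0.75 -0.92  1.76  0.5   1.3   1.06]
side paddle_tip [([0.242, 0.416, 0.008], 0.9), ([0.526, 0.497, 0.004], 0.82), ([0.552, -0.007, 0.026], 0.59)]
side pot [([0.549, -0.004, 0.022], 0.55), ([0.541, 0.092, 0.021], 0.39)]
side tub [([0.542, 0.092, 0.021], 0.87)]
scene paddle_tip [([0.522, 0.495, 0.008], 0.85), ([0.242, 0.415, 0.012], 0.61)]
scene pot [([0.547, -0.005, 0.018], 0.53)]
scene tub [([0.544, 0.092, 0.024], 0.52), ([0.467, -0.34, 0.001], 0.33)]
```

View pics/dip.png

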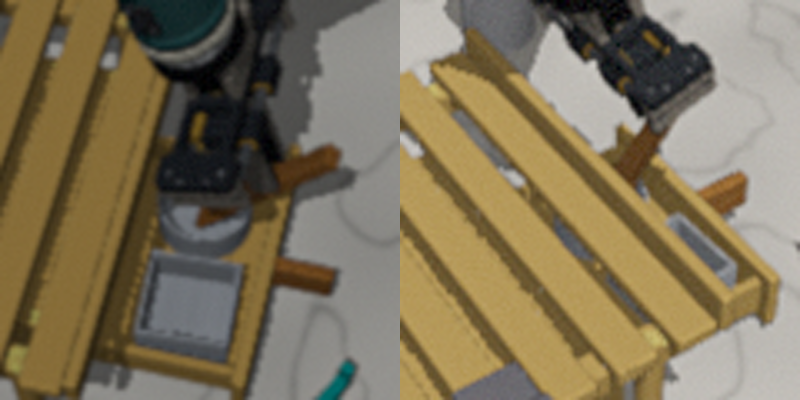

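The blade end is inside the round pot, at (215,215) in the left crop, about 26 mm below the rim, and the tub is untouched. Now I retract the same way and lay the paddle back.

```bash
python3 - <<'E'
from h import *
pot=np.array([.550,-.008,0]);th=50;t=np.radians(th);dd=np.array([np.cos(t),0,-np.sin(t)])
env.pause(.3)
P,R,d=pose(pot+[.008,0,.12]-.09*dd,0,th);env.movel(P,rate=.12)
P,R,d=pose(np.array([.540,.30,.14])-.09*dd,0,th);env.movel(P,rate=.25)
P,R,d=pose(SEAT+[0,0,.002],YAW,0);env.movel(P+[0,0,.12],frame=R,rate=.2)
env.movel(P+[0,0,.025],rate=.15);env.pause(.2);st()
for c in("side","scene"):
    viewer.read_camera(c)
    for n in("paddle_tip","paddle"):print(c,n,[(np.round(r["at"],3).tolist(),round(r["score"],2)) for r in tip_of(c,n)])
g=np.load("grasp.npz");print(P,g["p"])
E
```

```text
t 32.46 tcp [0.4947 0.3281 0.0446] F [-0.3  0.2 -0.4] w 0.0173 q [-0.43  0.59 -0.6   2.09  1.32  0.82 -0.65]
side paddle_tip [([0.587, 0.306, 0.046], 0.68), ([0.523, 0.496, 0.003], 0.64), ([0.245, 0.418, 0.008], 0.64)]
side paddle [([0.502, 0.33, 0.057], 0.77), ([0.284, 0.33, 0.008], 0.63)]
scene paddle_tip [([0.52, 0.494, 0.01], 0.76), ([0.591, 0.303, 0.044], 0.63), ([0.244, 0.41, 0.012], 0.61), ([0.704, 0.347, 0.001], 0.56)]
scene paddle [([0.436, 0.503, 0.008], 0.84), ([0.282, 0.336, 0.007], 0.74)]
[0.49413456 0.32770915 0.01854552] [0.49411801 0.32771319 0.01852511]
```

The tip reads about 12 mm lower than the origin, so the paddle may have sagged in the grip. I measure its pitch from depth.

```bash
cat >> h.py <<'E'
def pitch(c,zc,save=None):
    p,d=viewer.read_camera(c);W=cloud(c,d);
    f=np.array([np.cos(YAW),np.sin(YAW)]);l=np.array([-f[1],f[0]]);D=W[...,:2]-SEAT[:2];a=D@f;b=D@l
    hsv=cv2.cvtColor(p,cv2.COLOR_RGB2HSV)
    m=(d>0)&(abs(b)<.03)&(abs(a)<.11)&(abs(W[...,2]-zc)<.05)&(hsv[...,1]>110)&(hsv[...,0]<22)&(hsv[...,2]>70)
    out=[]
    for lo in np.arange(-.1,.1,.01):
        k=m&(a>=lo)&(a<lo+.01)&(abs(b)<.007)
        if k.sum()>3: out.append((round(lo+.005,3),round(float(np.median(W[k][:,2])),4),int(k.sum())))
    print(c,out)
E
python3 - <<'E'
from h import *
for c in("scene","side"):pitch(c,.058)
E
```

```text
scene [(np.float64(-0.075), 0.0716, 5), (np.float64(-0.035), 0.0109, 5), (np.float64(-0.025), 0.0388, 10), (np.float64(-0.015), 0.0664, 23), (np.float64(-0.005), 0.0661, 27), (np.float64(0.005), 0.0643, 27), (np.float64(0.015), 0.0649, 20), (np.float64(0.025), 0.0638, 26), (np.float64(0.035), 0.062, 31), (np.float64(0.045), 0.0585, 20), (np.float64(0.055), 0.0576, 19), (np.float64(0.065), 0.0565, 19), (np.float64(0.075), 0.0561, 21), (np.float64(0.085), 0.0536, 25)]
side [(np.float64(-0.015), 0.0645, 16), (np.float64(-0.005), 0.0653, 20), (np.float64(0.005), 0.0633, 19), (np.float64(0.015), 0.0631, 21), (np.float64(0.025), 0.0618, 21), (np.float64(0.035), 0.0613, 20), (np.float64(0.045), 0.0565, 19), (np.float64(0.055), 0.0556, 20), (np.float64(0.065), 0.0539, 19), (np.float64(0.075), 0.0537, 19), (np.float64(0.085), 0.0526, 14)]
```

It's about 5.5° nose-down. I tilt the tool back by that much, lower the paddle and recheck before releasing.

```bash
python3 - <<'E'
from h import *
f=np.array([np.cos(YAW),np.sin(YAW),0]);R=Rl(YAW,AL+5.5);G=SEAT+XG*f+[0,0,.002]
env.movel(tcp(G+[0,0,.025],R),frame=R,rate=.1);env.pause(.2)
for c in("scene","side"):pitch(c,.058)
env.movel(tcp(G+[0,0,.006],R),rate=.08);s=st()
for dz in(.004,.002,.0005):
    env.movel(tcp(G+[0,0,dz],R),rate=.03);s=st()
    if abs(s["wrist_force"][2])>5: break
for c in("scene","side"):pitch(c,.035)
E
```

```text
scene [(np.float64(-0.075), 0.0673, 4), (np.float64(-0.045), 0.0085, 5), (np.float64(-0.035), 0.009, 12), (np.float64(-0.025), 0.0093, 17), (np.float64(-0.015), 0.0665, 27), (np.float64(-0.005), 0.0667, 28), (np.float64(0.005), 0.0657, 30), (np.float64(0.015), 0.0677, 19), (np.float64(0.025), 0.0675, 24), (np.float64(0.035), 0.0668, 27), (np.float64(0.045), 0.0637, 21), (np.float64(0.055), 0.0636, 20), (np.float64(0.065), 0.0641, 21), (np.float64(0.075), 0.0646, 18), (np.float64(0.085), 0.0645, 20), (np.float64(0.095), 0.0629, 8)]
side [(np.float64(-0.025), 0.0664, 6), (np.float64(-0.015), 0.0661, 19), (np.float64(-0.005), 0.066, 22), (np.float64(0.005), 0.067, 21), (np.float64(0.015), 0.0655, 21), (np.float64(0.025), 0.0661, 23), (np.float64(0.035), 0.0664, 21), (np.float64(0.045), 0.0627, 21), (np.float64(0.055), 0.0627, 22), (np.float64(0.065), 0.0621, 19), (np.float64(0.075), 0.0616, 22), (np.float64(0.085), 0.0612, 16)]
t 33.82 tcp [0.4955 0.3271 0.0252] F [-0.5  0.4 -0.6] w 0.0173 q [-0.53  0.64 -0.54  2.12  1.48  0.88 -0.86]
t 34.07 tcp [0.4957 0.3275 0.0238] F [-0.   0.4 -0.2
[... 444 characters left out ...]
32), (np.float64(0.005), 0.0414, 25), (np.float64(0.015), 0.0429, 19), (np.float64(0.025), 0.043, 16), (np.float64(0.035), 0.0426, 22), (np.float64(0.045), 0.0393, 24), (np.float64(0.055), 0.0397, 16), (np.float64(0.065), 0.0395, 22), (np.float64(0.075), 0.039, 19), (np.float64(0.085), 0.039, 22)]
side [(np.float64(-0.025), 0.0418, 7), (np.float64(-0.015), 0.042, 16), (np.float64(-0.005), 0.0417, 22), (np.float64(0.005), 0.0426, 19), (np.float64(0.015), 0.0418, 23), (np.float64(0.025), 0.0422, 22), (np.float64(0.035), 0.0418, 18), (np.float64(0.045), 0.0375, 20), (np.float64(0.055), 0.0373, 20), (np.float64(0.065), 0.0371, 20), (np.float64(0.075), 0.038, 19), (np.float64(0.085), 0.0376, 14)]
```

The paddle is level and in contact with the saddles. I release, retreat and check.

```bash
python3 - <<'E'
from h import *
effector.release();s=st()
env.movel(s["ee_pos"]-.13*s["tcp_rot"][:,1],rate=.15);s=env.sense()
env.movel(s["ee_pos"]+[-.06,0,.12],rate=.2) if solver.inverse_kinematics(s["ee_pos"]+np.array([-.06,0,.12]),s["tcp_rot"]) is not None else print("no lift")
env.pause(.3);st()
for c in("scene","side"):
    pitch(c,.035);p,_=viewer.read_camera(c);cv2.imwrite(f"pics/{c}4.png",p[:,:,::-1])
    for n in("paddle_tip","paddle","rest_seat","drawer_pull","pot","tub","canister","cone","block"):print(n,[(np.round(r["at"],3).tolist(),round(r["score"],2)) for r in tip_of(c,n)])
    tiles=[]
    for P in([.5,.325,.03],[.55,.04,.05]):
        u,v=map(int,w2pix(c,P));tiles.append(cv2.resize(p[v-50:v+50,u-60:u+60],(400,300),interpolation=cv2.INTER_CUBIC))
    globals().setdefault("rows",[]).append(np.hstack(tiles))
cv2.imwrite("pics/end.png",np.vstack(rows)[:,:,::-1])
E
```

```text
t 35.83 tcp [0.4956 0.3274 0.02  ] F [-0.3  0.1 -0.6] w 0.0922 q [-0.53  0.65 -0.54  2.12  1.49  0.88 -0.87]
t 37.96 tcp [0.3623 0.3429 0.2444] F [-0.7  0.   0.1] w 0.0922 q [-0.5   0.17 -0.82  2.1   0.87  1.09 -0.44]
scene [(np.float64(-0.085), 0.0433, 7), (np.float64(-0.075), 0.0438, 16), (np.float64(-0.065), 0.0433, 23), (np.float64(-0.055), 0.0429, 26), (np.float64(-0.045), 0.0422, 30), (np.float64(-0.035), 0.0419, 28), (np.float64(-0.025), 0.0416, 29), (np.float64(-0.015), 0.0425, 23), (np.float64(-0.005), 0.0425, 28), (np.float64(0.005), 0.0421, 27), (np.float64(0.015), 0.0429, 15), (np.float64(0.025), 0.0427, 20), (np.float64(0.035), 0.0419, 23), (np.float64(0.045), 0.0394, 19), (np.float64(0.055), 0.0394, 18), (np.float64(0.065), 0.0393, 20), (np.float64(0.075), 0.0396, 20), (np.float64(0.085), 0.0392, 23)]
paddle_tip [([0.522, 0.495, 0.01], 0.96), ([0.592, 0.304, 0.028], 0.69), ([0.24, 0.413, 0.012], 0.6)]
paddle [([0.278, 0.331, 0.008], 0.95), ([0.499, 0.328, 0.036], 0.9), ([0.436, 0.5, 0.01], 0.61)]
rest_seat [([0.496, 0.326, 0.036], 0.82), ([0.38, 0.146, 0.032], 0.8), ([0
[... 826 characters left out ...]
1, 23), (np.float64(0.075), 0.0382, 16), (np.float64(0.085), 0.0368, 16)]
paddle_tip [([0.59, 0.308, 0.03], 0.98), ([0.241, 0.414, 0.008], 0.82), ([0.526, 0.496, 0.005], 0.55)]
paddle [([0.501, 0.329, 0.033], 0.95), ([0.437, 0.505, 0.009], 0.57), ([0.279, 0.332, 0.006], 0.54)]
rest_seat [([0.387, 0.142, 0.031], 0.87), ([0.497, 0.327, 0.03], 0.46)]
drawer_pull [([0.44, 0.043, 0.052], 0.55)]
pot [([0.548, -0.004, 0.021], 0.89), ([0.54, 0.09, 0.018], 0.2)]
tub [([0.737, 0.045, -0.0], 0.73), ([0.543, 0.089, 0.019], 0.71)]
canister [([0.462, -0.341, -0.001], 0.77)]
cone [([0.697, -0.37, -0.001], 0.74), ([0.499, 0.326, 0.034], 0.69), ([0.706, 0.349, 0.002], 0.53)]
block [([0.705, 0.35, 0.0], 0.8)]
```

View pics/end.png

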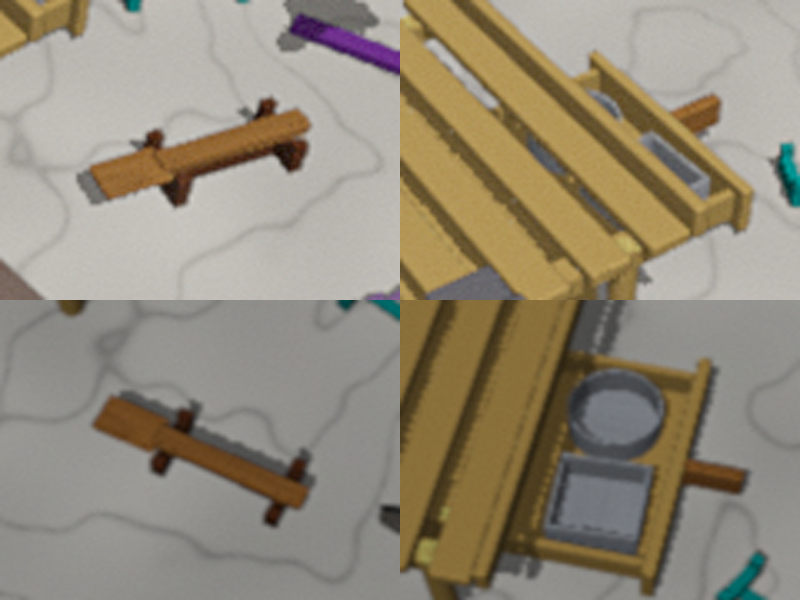

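The paddle lies level between the lips of both saddles. The drawer is out, and pot and tub stand upright in it. I hand the job in.

```bash
python3 -c "
from h import *
st();print(workorder.finish_job())"
```

```text
t 39.06 tcp [0.3622 0.3433 0.2454] F [ 0.  -0.3 -0.3] w 0.0917 q [-0.5   0.17 -0.82  2.1   0.87  1.09 -0.44]
the job is handed in; nothing more can be done
None
```

I carried out the task in the order asked and handed it in at 39.1 s; the interface gave no verdict.

- **Drawer:** I pulled it until the force rose sharply at the stop, with the paddle still on its rest. The networks put the tab at x ≈ 0.434–0.440 at the end, against 0.438 expected for 140 mm out.
- **Dip:** I dipped the wooden paddle's blade end about 26–30 mm below the round pot's rim. The crop showed the blade inside the pot and the tub untouched.
- **Paddle laid back:** It had sagged about 5.5° nose-down in the grip, so I corrected the tool tilt before lowering it. After release, depth from both cameras shows it level to within about 1–2 mm along its length. It lies between the lips of both saddles at about (0.500, 0.328), within the networks' error of where it started.
- **Everything else:** Pot and tub stand upright in the drawer. Canister, cone and block read where they were, within the networks' error of about 4 mm.

Some network readings were false or missing, such as low-score hits for the cone and tub at other places, and the scene camera did not report the dipped tip. I judged those points from the pictures instead.

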